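# Index the dividing wheel to yellow and lock it with its pin

### The arm

A 7-joint arm with a two-finger parallel gripper is mounted at the origin on the work surface. World frame = base frame: x ahead of the robot, y to its left, z up, the work surface at z = 0. Lengths are in mm, angles in rad, forces in N, time in s.
With the tool pointing down it reaches from about 400 to 900 mm from the base axis. Payload 5.6 kg.
Tool frame: the origin (TCP) lies midway between the tips of the shut fingers; the grasp point (between the pads) lies 19 mm behind it; z points along the fingers, y is the line along which they close (so a half turn about z gives the same grasp; the last joint's range is limited). The gripper opens to 92 mm and grips with 3 to 60 N. Pads are 20 mm wide; open, the fingers measure 128 mm over their backs; the gripper's body (75 mm by 189 mm) begins 69 mm behind the grasp point.
Start: joints at [-1.357, 0.468, -0.012, 1.603, 0.006, 1.071, -0.056], TCP at [165.133, 628.681, 214.592] pointing down, gripper open.
Joint ranges: [-2.53, 2.53], [-0.31, 2.02], [-1.57, 1.55], [0.28, 2.44], [-1.29, 4.43], [0.15, 1.84], [-2.92, 2.92]. Speed limits (rad/s): [2.57, 2.57, 3.14, 3.14, 3.14, 3.14, 3.14].

### API

Orientations are given as a rotation vector (axis times angle).
In Python, from cell import robot, grip, kin, viewer gives the robot as it stands. Calls block until the motion is done:
- robot.movep(position, orientation): joint-space move of the TCP to a pose.
- robot.servo_line(position, feed=150, rotation=None): straight line of the TCP; rotation=None keeps the orientation; feed is the mean speed in mm/s.
- robot.goto_joints(angles): joint-space move.
- grip(opening, newtons=None): opening from 0.0 (shut) to 1.0 (fully open); newtons is the grip in N (None keeps the last); returns when the fingers have stopped.
- robot.hold(seconds).
- kin.ik(position, orientation): joint angles nearest the present ones, or None.
- robot.observe(): the state.
- viewer.read_camera(name): name is "side" or "top" or "wrist"; returns the picture (420x560x3 uint8, red, green, blue); there is no depth.
- viewer.camera_info(name): a dict with "camera_matrix" (3x3 intrinsics, pixels), "R" (3x3) and "t" (3): a world point X has camera coordinates R X + t. Camera axes: x right, y down, z forward; pixel columns grow to the right and rows downward; lengths in mm; the calibration is good to about 2 mm. A picture is of the moment at which its call begins: read the wrist's pose just before it. camera_info takes no time and is no camera call; for the wrist camera it gives the pose at the moment of the call.
A pose or a line that the arm cannot do raises robot.IKError and nothing moves.
- robot.job_done(): hands the job in; it is judged then, once.
Trained networks look in the newest picture that a camera, given by its name, has taken for a name from the list of things; names that differ only in an ending like _2 or _b are one class to them, and where a whole thing is asked for, a point or a joint stands for the part that bears it (a point fixed in the world has none). Each returns a list of dicts, best first, with "confidence" (0 to 1); they miss things now and then, are a little off and sometimes report something else, mostly with a low value. They report only what shows in the picture. A call takes as long as a camera call.
- viewer.silhouettes(name, camera): "mask" (420x560 bool, what is visible of it).
- viewer.pinpoint(name, camera): "at" ([x, y, z] in mm, in the coordinates of the camera as it stood for that picture, good to about 4 mm: a listed point, or the origin of a listed thing).
The state is a dict: "t": time; "joints": joint angles; "joint_velocities": joint speeds; "joint_torque": joint torques, N m; "tcp_pos": TCP position; "tcp_rot": TCP orientation; "contact_force": force on the tool from outside, world axes, zero at the start; "wrist_torque": the same for the moment, N m; "grip_width": opening from 0.0 (shut) to 1.0 (fully open); "grip_force": force on a finger pad.
Only numpy, scipy, OpenCV 4.12 (cv2) and the standard library are available. Lean on these libraries where they do the work, as an engineer would, in place of code of your own. Each camera call takes 0.05 s, during which the arm holds its last target. There are 200 camera calls.

### The job

Take the pin with the red knob from its wooden holder and stand it in the guide hole of the blue bridge, letting go so that it rides on the wheel. Then gently turn the wheel by its black upright handle until the yellow sector shows in the window and you feel the pin drop into the wheel and stop it, and see that the pin is fully home, collar flat on the bridge. Never push the wheel with more than 18 N or jam the pin with more than 40 N, let go of everything, and leave the other things on the bench where they are.

Things in the scene. Friction and masses are not known exactly. Their poses are not given: they have to be found in the camera images.
- stand: fixed grey indexing stand, base 270 x 240 x 34 mm; origin: centre of its underside, on the bench; x axis from the wheel's axle towards the guide hole. A blue bridge, 52 mm wide, reaches from its +x edge in over the wheel to 32 mm from the axle; the bridge's top is 78 mm, its underside 62 mm above the bench
- axle (a point): point on the wheel's upright axle at the height of the wheel's top face (59 mm above the bench). A chuck and round wooden blank (58 mm across) rise 24 mm above the wheel's face there
- window (a point): centre of the white-edged window (20 mm along stand x, 18 mm across) in the blue bridge, at the bridge's top, 50 mm from the axle. The wheel's colours are seen through it
- guide (a point): mouth of the upright round guide hole in the blue bridge, 13 mm wide, 16 mm deep with a 1 mm bevel, 85 mm from the axle; point at the centre of the mouth, on the bridge's top
- wheel (a joint): turn of the wheel, rad: 0 = yellow sector centred in the window; positive = counter-clockwise from above. Starts at 0.7 to 1.9, stops at -0.6 and 2.2, stays where left, takes 4 to 6 N at the handle. The pin drops in somewhere between -0.15 and 0.15, a different place each time; the wheel then comes up solid after 2 to 4 mm of play. Disc of 208 mm, top face 59 mm above the bench, 8 painted sectors
- yellow (a point): centre of the one yellow sector (45 degrees wide) on the wheel's top face, 50 mm from the axle. Beyond it, 85 mm from the axle in the black rim, is the one locking hole, 13.5 mm wide, right through the 14 mm thick wheel. The black rim was clamped on by hand: the hole is up to 0.13 rad either side of the sector's middle. The rest of the rim is plain and flat
- handle (a point): middle of the wheel's upright black handle post, 18 mm in diameter, 55 mm tall above the wheel's face, 85 mm from the axle, opposite the middle of the yellow sector; it is fixed to the wheel. At joint 0 it stands straight across the axle from the guide
- red_pin_knob (a point): middle of the red knob of the locking pin, 22 mm above its collar's underside, 18 mm below its top. Knob with collar: cylinder 24 mm across, 40 mm tall. Below it a steel shank 12 mm thick, 29 mm long, end bevelled; 0.16 kg. Starts upright, collar on the holder's top. In the guide, riding on the wheel, its collar is 10 mm above the bridge; fully home it lies on the bridge
- holder: fixed wooden pin holder, 130 x 60 x 50 mm, origin at the centre of its underside on the bench; two holes 14.5 mm wide, 35 mm either side of the centre along its x axis; red and blue pins stand in them, either way round
- blue_pin_knob (a point): spare steel pin with a blue knob standing in the other hole of the pin holder; same knob (24 mm across) but a shank too short for this job; point at the middle of its knob; leave it alone
- glue_mid (a point): glue jar, 68 mm across, 95 mm tall; point half-way up; leave alone
- pencil_cup_mid (a point): white pencil cup, 80 mm across, 100 mm tall with pencils rising to 190 mm; point half-way up the cup; leave alone
- sanding_block_mid (a point): cork sanding block 110 x 65 x 34 mm; point at its middle; leave alone
- strip_mid (a point): wooden strip 35 x 240 x 25 mm lying flat; point at its middle; leave alone
- screwdriver_mid (a point): screwdriver with an orange handle lying flat; point near its middle; leave alone
- wrench_mid (a point): steel wrench lying flat; point near its middle; leave alone
- brush_mid (a point): brush lying flat; point near its middle; leave alone

How it is judged:
By the outcome, as a careful person would: the job done as asked, in the order asked, and still so for the second after the job is handed in, with the robot touching nothing.
It also fails if it takes over 72 s, if anything falls off the work surface, if the arm or the gripper's body presses on something with over 40 N, if the wrist force passes 120 N, or if a joint passes its speed limit or range.

## Working session

There is one attempt and no reset: what is moved stays moved. The work goes in short steps, each a Python script; the robot and the scene stay as the last script left them, time stands still between calls to the robot, and variables do not carry over. Pictures are saved under pics/ and viewed, at most 10 in all, crops included, and the job is handed in when it is done.

```bash
mkdir -p pics; ls
cat > h.py <<'E'
import numpy as np, cv2
from cell import robot, grip, kin, viewer
from scipy.spatial.transform import Rotation as Ro
def world(cam, p, info=None):
    i=info or viewer.camera_info(cam); R=np.array(i["R"]); return R.T@(np.array(p)-np.array(i["t"]))
def ray(cam,uv,z,info=None):
    i=info or viewer.camera_info(cam); R=np.array(i["R"]);K=np.array(i["camera_matrix"])
    d=R.T@np.linalg.inv(K)@[uv[0],uv[1],1.]; c=-R.T@np.array(i["t"]); return c+d*(z-c[2])/d[2]
def pix(cam,X,info=None):
    i=info or viewer.camera_info(cam); q=np.array(i["camera_matrix"])@(np.array(i["R"])@np.array(X)+np.array(i["t"])); return q[:2]/q[2]
def down(yaw): # tool z down, tool y axis at angle yaw in world
    y=np.array([np.cos(yaw),np.sin(yaw),0]);z=np.array([0,0,-1.]);x=np.cross(y,z)
    return Ro.from_matrix(np.c_[x,y,z]).as_rotvec()
def save(cam,name):
    im=np.array(viewer.read_camera(cam)); cv2.imwrite("pics/"+name,im[:,:,::-1]); return im
E
python3 - <<'E'
from h import *
o=robot.observe(); print(o["t"],np.round(o["tcp_rot"],2), o["grip_width"],Ro.from_rotvec(o["tcp_rot"]).as_matrix().round(2).tolist())
a=save("top","top.png"); b=save("side","side.png")
for c in ("top","side"):
  for n in ["stand","axle","window","guide","yellow","handle","red_pin_knob","holder","blue_pin_knob","glue_mid","pencil_cup_mid","sanding_block_mid","strip_mid"]:
    r=viewer.pinpoint(n,c)
    print(c,n,[(round(x["confidence"],2),world(c,x["at"]).round(0).tolist()) for x in r[:2]])
print(robot.observe()["t"])
E
```

```text
pics
0.0 [-0.4  -3.12  0.  ] 1.001801348681674 [[-0.97, 0.25, -0.0], [0.25, 0.97, -0.0], [-0.0, -0.0, -1.0]]
top stand [(0.68, [574.0, 39.0, 3.0])]
top axle [(0.63, [572.0, 40.0, 58.0])]
top window [(0.57, [625.0, 47.0, 80.0]), (0.15, [566.0, 39.0, 60.0])]
top guide [(0.63, [658.0, 54.0, 76.0]), (0.54, [624.0, 49.0, 76.0])]
top yellow [(0.91, [576.0, 89.0, 61.0])]
top handle [(0.67, [571.0, -43.0, 90.0])]
top red_pin_knob [(0.6, [499.0, -309.0, 75.0])]
top holder [(0.89, [533.0, -319.0, -1.0])]
top blue_pin_knob [(0.47, [565.0, -319.0, 69.0])]
top glue_mid [(0.74, [628.0, -465.0, 47.0]), (0.47, [405.0, -442.0, 10.0])]
top pencil_cup_mid [(0.95, [715.0, 275.0, 48.0])]
top sanding_block_mid [(0.71, [461.0, 366.0, 13.0])]
top strip_mid [(0.64, [762.0, -251.0, 13.0]), (0.41, [406.0, -440.0, 10.0])]
side stand []
side axle [(0.7, [581.0, 36.0, 61.0])]
side window [(0.85, [624.0, 49.0, 77.0])]
side guide [(0.71, [579.0, 39.0, 59.0]), (0.58, [661.0, 56.0, 82.0])]
side yellow [(0.58, [577.0, 88.0, 63.0]), (0.46, [499.0, -497.0, 8.0])]
side handle [(0.75, [575.0, -43.0, 91.0])]
side red_pin_knob [(0.55, [499.0, -304.0, 75.0])]
side holder [(0.78, [536.0, -309.0, -0.0]), (0.62, [498.0, -303.0, 71.0])]
side blue_pin_knob [(0.57, [571.0, -322.0, 74.0])]
side glue_mid [(0.96, [627.0, -464.0, 47.0])]
side pencil_cup_mid [(0.74, [719.0, 276.0, 54.0]), (0.22, [403.0, -438.0, 5.0])]
side sanding_block_mid [(0.97, [461.0, 367.0, 15.0])]
side strip_mid [(0.59, [767.0, -255.0, 11.0])]
1.4
```

View pics/top.png

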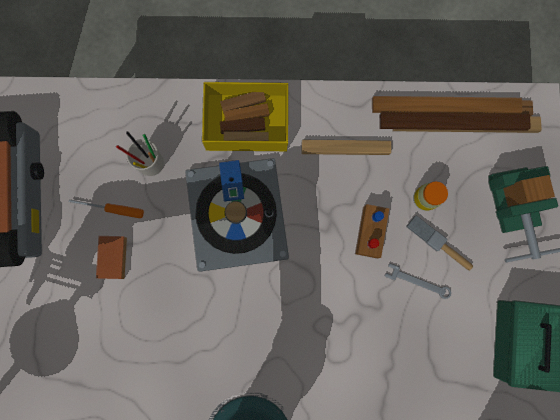

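View pics/side.png

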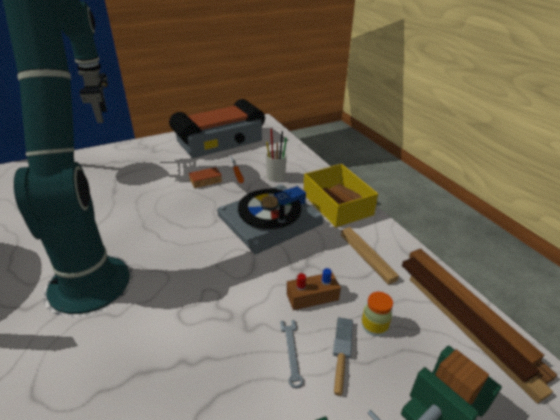

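The top view shows the stand at about (235,213), with the bridge pointing up the picture and the window at (233,192). Red pin is at (374,243), blue pin at (378,215), and the yellow sector lies left of the axle, so the joint is about 1.4. This matches the networks. Next I'll look from close up with the wrist camera.

Run:
```python
from h import *
i=viewer.camera_info("wrist"); o=robot.observe()
Rt=Ro.from_rotvec(o["tcp_rot"]).as_matrix(); c=-np.array(i["R"]).T@np.array(i["t"])
print("cam in tool",(Rt.T@(c-o["tcp_pos"])).round(1),"axes in tool",(Rt.T@np.array(i["R"]).T).round(2).tolist(), np.array(i["camera_matrix"]).round(0).tolist())
def look(pos,yaw,names,fn):
  robot.movep(pos,down(yaw)); robot.hold(0.2)
  info=viewer.camera_info("wrist"); save("wrist",fn)
  for n in names:
    r=viewer.pinpoint(n,"wrist")
    print(n,[(round(x["confidence"],2),world("wrist",x["at"],info).round(1).tolist()) for x in r[:2]])
  print(robot.observe()["t"],robot.observe()["tcp_pos"])
look([600,40,280],1.4,["axle","window","guide","yellow","handle"],"w1.png")
look([510,-305,220],1.42,["red_pin_knob","blue_pin_knob","holder"],"w2.png")
np.save("w2.npy",np.array([0]))
```

```text
cam in tool [  65.3   -0.4 -169.7] axes in tool [[-0.0, -0.97, -0.24], [1.0, -0.0, 0.0], [-0.0, -0.24, 0.97]] [[308.0, 0.0, 279.0], [0.0, 308.0, 212.0], [0.0, 0.0, 1.0]]
axle [(0.75, [573.1, 40.3, 58.6])]
window [(0.9, [626.5, 46.2, 73.6])]
guide [(0.69, [655.2, 54.4, 81.7])]
yellow [(0.59, [572.5, 87.1, 59.7])]
handle [(0.83, [575.1, -44.1, 86.5]), (0.45, [573.5, 38.2, -2.6])]
4.5 [600.02183146  40.03024628 280.01618169]
red_pin_knob [(0.82, [495.4, -304.4, 71.8])]
blue_pin_knob [(0.76, [562.7, -320.1, 69.8])]
holder [(0.58, [532.3, -315.0, -1.4])]
6.2583 [ 510.24858867 -304.63437517  220.04625523]
```

View pics/w1.png

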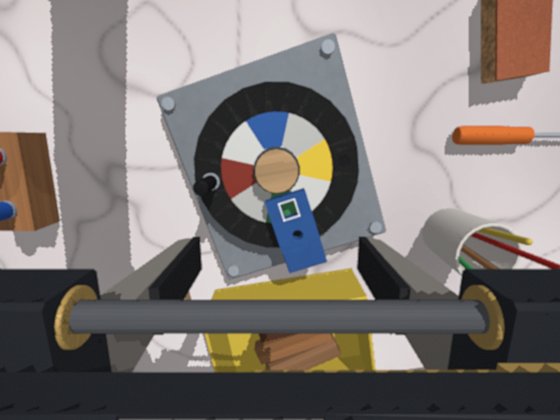

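View pics/w2.png

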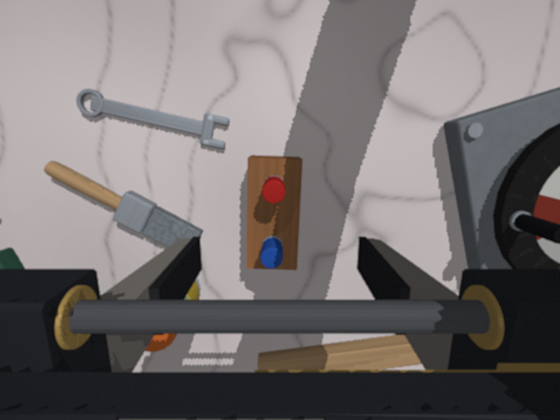

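The first wrist picture shows the guide hole at (298,234), the window at (290,210), the handle top near (210,181) and the yellow sector at (315,160). The second shows the red knob at (274,188) and the blue one at (271,250), with the fingers clear. I'll refine these by segmentation.

```bash
cat >> h.py <<'E'
def winfo(pos,rv):
    i=dict(viewer.camera_info("wrist")); o=robot.observe()
    M=Ro.from_rotvec(o["tcp_rot"]).as_matrix(); c=-np.array(i["R"]).T@np.array(i["t"])
    N=Ro.from_rotvec(rv).as_matrix()@M.T; c2=np.array(pos)+N@(c-o["tcp_pos"])
    i["R"]=np.array(i["R"])@N.T; i["t"]=-i["R"]@c2; return i
E
python3 - <<'E'
from h import *
i1=winfo([600,40,280],down(1.4)); i2=winfo([510.25,-304.63,220.05],down(1.42))
a=cv2.imread("pics/w1.png"); g=cv2.cvtColor(a,cv2.COLOR_BGR2GRAY).astype(int)
def cen(m,u,v,r):
    n,l,s,c=cv2.connectedComponentsWithStats(m.astype(np.uint8)); 
    for k in np.argsort(np.hypot(*(c-[u,v]).T)):
        if k and s[k,4]>8 and np.hypot(*(c[k]-[u,v]))<r: return c[k],s[k]
print(a[234,290:306].tolist())
x=a[225:244,288:310]; hole=np.zeros(g.shape,bool); hole[225:244,288:310]=x[:,:,0]<75
print(cen(hole,298,234,8)); p=cen(hole,298,234,8)[0]; print("guide",ray("w",p,78,i1))
w=np.zeros(g.shape,bool); w[190:228,270:310]=a[190:228,270:310].min(2)>170
ys,xs=np.where(w); cc=cv2.minAreaRect(np.c_[xs,ys].astype(np.float32)); print("win",cc,ray("w",cc[0],78,i1))
b=cv2.imread("pics/w2.png"); h=cv2.cvtColor(b,cv2.COLOR_BGR2HSV)
m=(b[:,:,2]>120)&(b[:,:,1]<60)&(b[:,:,0]<70); ys,xs=np.where(m); k=(xs>240)&(xs<310)&(ys>160)&(ys<220); xs,ys=xs[k],ys[k]
print(xs.min(),xs.max(),ys.min(),ys.max(), b[176:206:2,274].tolist())
for X in ([495.4,-304.4,90],[499,-306,90]): print(pix("w",X,i2),pix("w",np.array(X)+[12,0,0],i2))
E
```

```text
[[151, 90, 51], [145, 86, 48], [116, 71, 42], [67, 44, 28], [32, 27, 23], [17, 20, 20], [18, 21, 22], [19, 20, 22], [21, 22, 22], [32, 26, 24], [47, 31, 24], [70, 43, 27], [99, 59, 34], [132, 78, 45], [149, 89, 50], [151, 90, 51]]
(array([297.        , 233.16216216]), array([293, 231,   9,   5,  37], dtype=int32))
guide [655.1715348   53.32334191  78.        ]
win ((295.1513671875, 203.00457763671875), (27.298051834106445, 34.00283432006836), 73.3007583618164) [616.38903089  57.18570646  78.        ]
262 284 177 202 [[68, 68, 125], [24, 27, 129], [36, 39, 152], [35, 38, 156], [33, 36, 153], [33, 36, 152], [34, 38, 152], [33, 36, 150], [32, 34, 148], [32, 34, 148], [30, 34, 147], [31, 36, 147], [31, 33, 146], [27, 30, 125], [33, 51, 75]]
[277.18039417 190.35958894] [279.02079013 202.17014259]
[276.13311091 194.16693544] [277.97767681 205.90849935]
```

```bash
python3 -c "
import cv2
a=cv2.imread('pics/w1.png')[185:280,240:350];b=cv2.imread('pics/w2.png')[150:275,235:315]
a=cv2.resize(a,None,fx=4,fy=4,interpolation=0);b=cv2.resize(b,None,fx=4,fy=4,interpolation=0)[:380]
b=b[:380];a=a[:380]
cv2.imwrite('pics/c.png',cv2.hconcat([a,b]))"
```

```text
(no output)
```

View pics/c.png

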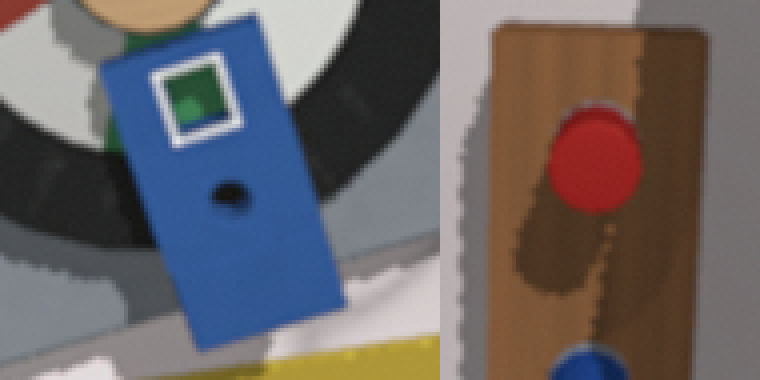

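The crop puts the hole centre at about (297.7,234), the window centre at (289.2,210.2) and the top of the red knob at about (273.5,191.5). I'll convert these, grasp the pin and lift it.

Run:
```python
from h import *
i1=winfo([600,40,280],down(1.4)); i2=winfo([510.25,-304.63,220.05],down(1.42))
G=ray("w",(297.7,234),78,i1); W=ray("w",(289.2,210.2),78,i1); P=ray("w",(273.5,191.5),90,i2)
d=(G-W)[:2]; print("G",G,"W",W,np.hypot(*d),np.arctan2(d[1],d[0]),"P",P)
for q in ((240+205/4,185+350/4),(240+345/4,185+302/4),(240+100/4,185+65/4),(240+255/4,185+12/4)): print(ray("w",q,78,i1).round(1))
p=[P[0],P[1]]
yaw=1.42
robot.movep(p+[110],down(yaw)); robot.servo_line(p+[57],feed=80)
grip(0.2,15); robot.hold(0.1)
o=robot.observe(); print(o["t"],o["grip_width"]*92,o["grip_force"],o["contact_force"].round(1) if hasattr(o["contact_force"],'round') else o["contact_force"])
```

```text
G [656.41559686  54.02025226  78.        ] W [624.12300962  48.47742105  78.        ] 32.764831275736256 0.1699876162323779 P [ 495.97552128 -308.1549188    90.        ]
[706.8  37.5  78. ]
[698.1  84.7  78. ]
[607.9  21.   78. ]
[599.7  70.5  78. ]
8.7167 23.81772947597514 15.000059008598328 [-1.2  0.7  0.1]
```

Run:
```python
from h import *
o=robot.observe(); grip(0.2,25)
p=np.array(o["tcp_pos"]); robot.servo_line([p[0],p[1],185],feed=200)
i0=viewer.camera_info("wrist"); 
robot.movep([656.2,54,150],down(1.42)); robot.servo_line([656.2,54,124],feed=100); robot.hold(0.4)
o=robot.observe(); print(o["t"],o["tcp_pos"],o["grip_width"]*92,o["contact_force"])
a=save("wrist","w3.png"); i=viewer.camera_info("wrist")
print("hole",pix("w",[656.2,54,78],i),"tip",pix("w",[656.2,54,88],i), "knobtop",pix("w",[656.2,54,157],i))
for n in ["guide","red_pin_knob"]:
    print(n,[(round(x["confidence"],2),world("wrist",x["at"],i).round(1).tolist()) for x in viewer.pinpoint(n,"wrist")[:2]])
```

```text
12.0083 [656.39268316  54.11806819 124.34641009] 23.624437731968595 [-0.2467318  -0.25012052 -1.45700085]
hole [279.24121831 229.27548942] tip [279.26584302 233.4269436 ] knobtop [279.52364049 276.88875644]
guide [(0.56, [655.8, 53.8, 78.9])]
red_pin_knob [(0.58, [658.2, 57.4, 139.5])]
```

View pics/w3.png

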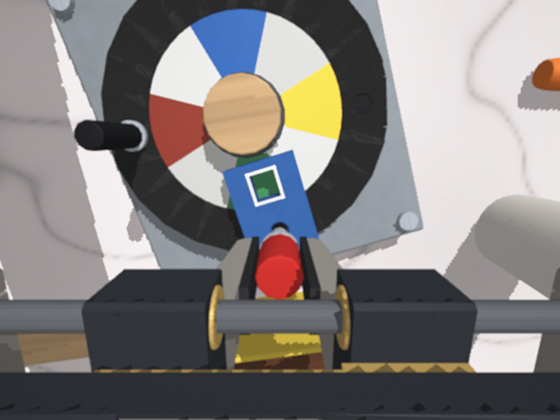

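The hole shows at (280,228) with the shank right over it at (280,235), so they line up. I'll go down in small steps and watch the force.

Run:
```python
from h import *
f0=np.array(robot.observe()["contact_force"]); xy=np.array([656.2,54.0])
z=116; robot.servo_line([*xy,z],feed=60)
while z>95.5:
    z-=1.5; robot.servo_line([*xy,z],feed=30)
    o=robot.observe(); f=np.array(o["contact_force"])-f0
    print(round(o["t"],2),z,np.round(o["tcp_pos"],1),f.round(1))
    if np.abs(f).max()>8: break
```

```text
12.69 114.5 [656.2  54.  114.4] [ 1.  -0.7  0.1]
12.94 113.0 [656.1  54.  112.9] [ 0.  -0.9 -0.4]
13.19 111.5 [656.3  54.  111.5] [ 0.9  0.8 -0.2]
13.44 110.0 [656.3  54.  109.9] [ 1.7 -0.1 -1.1]
13.69 108.5 [656.3  54.  108.4] [ 1.4  0.2 -0.2]
13.94 107.0 [656.3  54.  106.9] [ 1.7  0.2 -1.1]
14.19 105.5 [656.3  54.  105.4] [ 1. -0. -1.]
14.44 104.0 [656.3  54.  103.9] [ 2.1  0.5 -0.2]
14.69 102.5 [656.2  54.  102.4] [ 2.1  0.5 -0.8]
14.94 101.0 [656.2  54.1 100.9] [ 2.3  0.3 -1.2]
15.19 99.5 [656.3  54.   99.4] [ 2.2  0.6 -1.1]
15.44 98.0 [656.3  54.   97.9] [ 2.4  1.2 -0.1]
15.69 96.5 [656.2  54.   96.4] [ 3.2  0.3 -0.9]
15.94 95.0 [656.3  54.1  95. ] [ 3.3  0.1 -0.1]
```

```bash
cat >> h.py <<'E'
A=np.array([572.4,40.0]); PSI=0.165
def hpose(th,z,r=85.,off=0.):
    f=PSI+np.pi+th; t=np.array([-np.sin(f),np.cos(f)])
    return [*(A+r*np.array([np.cos(f),np.sin(f)])+off*t),z], down(f-np.pi/2)
E
python3 - <<'E'
from h import *
grip(0.4); robot.hold(0.2)
robot.servo_line([656.3,54,185],feed=150)
robot.movep([600,10,260],down(1.6)); robot.hold(0.2)
i=viewer.camera_info("wrist"); a=save("wrist","w4.png")
for n in ["handle","yellow","red_pin_knob","guide","axle","window"]:
    print(n,[(round(x["confidence"],2),world("wrist",x["at"],i).round(1).tolist()) for x in viewer.pinpoint(n,"wrist")[:2]])
print(robot.observe()["t"])
for s in (0,np.pi):
  for th in (1.4,0.7,0,-.2):
    p,_=hpose(th,75); y=PSI+np.pi+th-np.pi/2+s
    q=kin.ik(p,down(y)); print(s,th,None if q is None else np.round(q,2))
E
```

```text
handle [(0.6, [575.1, -44.4, 86.6])]
yellow [(0.95, [572.2, 91.7, 58.8]), (0.71, [573.7, -44.7, 87.7])]
red_pin_knob [(0.47, [657.5, 57.7, 108.8])]
guide [(0.69, [656.3, 57.0, 78.9])]
axle [(0.75, [575.9, 42.1, 60.5])]
window [(0.56, [625.7, 49.0, 77.2])]
18.3333
0 1.4 [ 0.37  0.57 -0.45  1.87  0.35  0.78  2.86]
0 0.7 [-0.31  0.46  0.37  2.05 -0.26  0.68  2.65]
0 0 [-0.52  0.43  0.48  2.12 -0.32  0.66  1.92]
0 -0.2 [-0.57  0.44  0.51  2.12 -0.34  0.66  1.7 ]
3.141592653589793 1.4 [-0.58  0.65  0.8   1.93 -0.63  0.83  0.56]
3.141592653589793 0.7 [-0.74  0.62  0.94  2.07 -0.71  0.81 -0.07]
3.141592653589793 0 [-0.95  0.66  1.09  2.14 -0.82  0.84 -0.75]
3.141592653589793 -0.2 [-1.1   0.89  1.34  2.15 -1.05  1.06 -0.78]
```

View pics/w4.png

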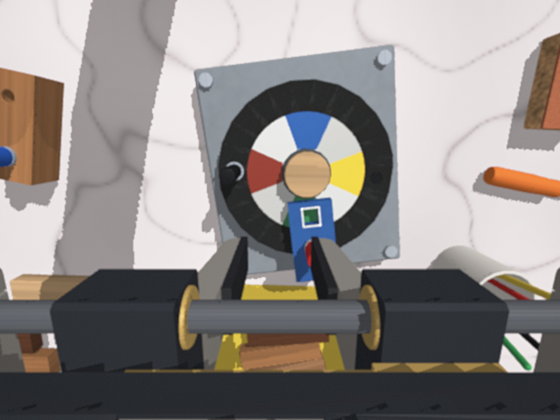

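Released pin rides in the guide at (312,255), with its knob at z≈109. The handle is at joint ≈1.41. Next I'll cage the handle between the fingers.

```bash
sed -i 's|down(f-np.pi/2)|down(f+np.pi/2)|' h.py
python3 - <<'E'
from h import *
th=1.415
p,r=hpose(th,150); robot.movep(p,r); p,r=hpose(th,76); robot.servo_line(p,feed=120,rotation=r)
robot.hold(0.2); f0=np.array(robot.observe()["contact_force"]); np.save("f0.npy",f0)
grip(0.26,5); o=robot.observe(); print(o["t"],o["grip_width"]*92,o["grip_force"],f0.round(1),np.round(o["contact_force"]-f0,1))
grip(0.26,14)
while th>1.25:
    th-=0.03; p,r=hpose(th,76); robot.servo_line(p,feed=30,rotation=r); o=robot.observe()
    F=np.array(o["contact_force"])-f0; print(round(o["t"],2),round(th,2),F.round(1),round(o["grip_width"]*92,1),np.round(np.array(o["tcp_pos"])-p,1))
    if np.hypot(*F[:2])>11: break
E
```

```text
20.8333 23.428956559642433 0.0 [ 0.9 -1.1  0.3] [-0.6  1.  -0.5]
21.3 1.39 [-0.1  0.8  0.5] 23.9 [ 0.2 -0.   0.1]
21.55 1.35 [ 3.7  1.4 -2.8] 24.3 [1.2 0.  0.2]
21.8 1.32 [ 4.4  1.8 -2.8] 24.3 [1.1 0.  0.3]
22.05 1.29 [ 4.   2.1 -0.8] 23.7 [ 1.  -0.   0.4]
22.3 1.26 [ 4.1  1.2 -1. ] 23.9 [ 0.9 -0.   0.4]
22.55 1.23 [3.3 1.7 0.8] 24.0 [ 0.7 -0.1  0.3]
```

Run:
```python
from h import *
f0=np.load("f0.npy"); th=1.235; log=[]
while th>-0.32:
    th-=0.06 if th>0.32 else 0.009
    p,r=hpose(th,76); robot.servo_line(p,feed=40 if th>.3 else 25,rotation=r); o=robot.observe()
    F=np.array(o["contact_force"])-f0; f=PSI+np.pi+th; ft=-F[0]*np.sin(f)+F[1]*np.cos(f)
    log.append((round(o["t"],1),round(th,3),round(ft,1),round(np.hypot(*F[:2]),1)))
    if ft>9.5 or np.hypot(*F[:2])>11: break
print(*log,sep="\n")
```

```text
(22.8, 1.175, np.float64(2.3), np.float64(3.2))
(23.1, 1.115, np.float64(2.3), np.float64(2.7))
(23.4, 1.055, np.float64(3.2), np.float64(3.7))
(23.6, 0.995, np.float64(1.9), np.float64(2.2))
(23.9, 0.935, np.float64(2.4), np.float64(2.5))
(24.2, 0.875, np.float64(2.2), np.float64(2.3))
(24.5, 0.815, np.float64(3.4), np.float64(3.5))
(24.8, 0.755, np.float64(2.2), np.float64(2.3))
(25.0, 0.695, np.float64(2.5), np.float64(2.6))
(25.3, 0.635, np.float64(2.5), np.float64(2.6))
(25.6, 0.575, np.float64(1.7), np.float64(2.0))
(25.9, 0.515, np.float64(2.9), np.float64(3.2))
(26.1, 0.455, np.float64(2.5), np.float64(3.2))
(26.4, 0.395, np.float64(2.6), np.float64(3.6))
(26.7, 0.335, np.float64(2.4), np.float64(2.7))
(27.0, 0.275, np.float64(3.1), np.float64(3.3))
(27.3, 0.266, np.float64(4.6), np.float64(4.8))
(27.5, 0.257, np.float64(3.8), np.float64(3.9))
(27.8, 0.248, np.float64(4.5), np.float64(4.6))
(28.0, 0.239, np.float64(4.3), np.float64(4.5))
(28.3, 0.23, np.float64(4.2), np.float64(4.3))
(28.5, 0.221, np.float64(3.9), np.float64(4.0))
(28.8, 0.212, np.float64(3.8), np.float64(4.3
[... 895 characters left out ...]
 np.float64(3.9))
(33.8, 0.032, np.float64(3.3), np.float64(4.4))
(34.0, 0.023, np.float64(4.1), np.float64(4.5))
(34.3, 0.014, np.float64(3.5), np.float64(4.3))
(34.5, 0.005, np.float64(3.5), np.float64(4.5))
(34.8, -0.004, np.float64(1.7), np.float64(4.4))
(35.0, -0.013, np.float64(2.5), np.float64(3.3))
(35.3, -0.022, np.float64(2.7), np.float64(4.5))
(35.5, -0.031, np.float64(3.6), np.float64(4.9))
(35.8, -0.04, np.float64(4.3), np.float64(5.6))
(36.0, -0.049, np.float64(5.4), np.float64(6.4))
(36.3, -0.058, np.float64(5.8), np.float64(6.5))
(36.5, -0.067, np.float64(8.0), np.float64(8.1))
(36.8, -0.076, np.float64(9.5), np.float64(9.7))
(37.0, -0.085, np.float64(11.2), np.float64(11.2))
```

The force rose from about 3 to 11 N, so the wheel has come up solid. I'll relieve it, let go and look at the pin.

Run:
```python
from h import *
p,r=hpose(-0.045,76); robot.servo_line(p,feed=25,rotation=r)
grip(0.4); p,r=hpose(-0.045,150); robot.servo_line(p,feed=150)
robot.movep([600,40,255],down(1.42)); robot.hold(0.3)
i=viewer.camera_info("wrist"); a=save("wrist","w5.png")
for n in ["handle","yellow","red_pin_knob","guide","window"]:
    print(n,[(round(x["confidence"],2),world("wrist",x["at"],i).round(1).tolist()) for x in viewer.pinpoint(n,"wrist")[:2]])
b=save("side","side2.png"); print([world("side",x["at"]).round(1).tolist() for x in viewer.pinpoint("red_pin_knob","side")])
cv2.imwrite("pics/s2.png",cv2.hconcat([cv2.resize(a[150:290,200:360],(480,420))[:,:,::-1],cv2.resize(b[170:250,210:270],(315,420))[:,:,::-1]]))
print(robot.observe()["t"])
```

```text
handle [(0.9, [487.3, 27.7, 85.8]), (0.67, [657.3, 57.7, 96.8])]
yellow [(0.82, [621.5, 47.8, 61.3])]
red_pin_knob [(0.86, [660.8, 58.0, 97.3])]
guide [(0.87, [657.3, 58.1, 78.5])]
window [(0.87, [626.0, 47.3, 75.0])]
[[662.7, 62.6, 102.7]]
41.0667
```

View pics/s2.png

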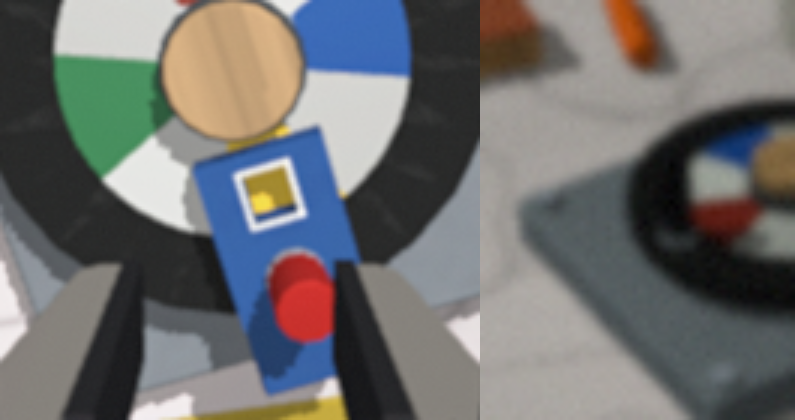

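The window shows yellow and the knob reads about 100 mm, which would be home. I'll confirm by pressing the knob's top gently with the fingers shut; home is z=118.

Run:
```python
from h import *
robot.movep([656.2,54,150],down(1.42)); grip(0.0,10); robot.servo_line([656.2,54,126],feed=80); robot.hold(0.2)
f0=np.array(robot.observe()["contact_force"]); z=126
while z>115:
    z-=1; robot.servo_line([656.2,54,z],feed=25); o=robot.observe(); F=np.array(o["contact_force"])-f0
    print(round(o["t"],1),z,np.round(o["tcp_pos"][2],1),F.round(1))
    if F[2]>10: break
```

```text
43.2 125 125.1 [-0.6 -0.7 -0.2]
43.4 124 124.0 [ 0.4 -0.7 -0.1]
43.7 123 122.9 [-1.  -0.3 -0.6]
43.9 122 121.9 [-1.  -1.1 -0. ]
44.2 121 121.0 [-0.5 -0.3 -0.9]
44.4 120 119.9 [-0.3  1.2 -0.6]
44.7 119 119.4 [-0.2 -0.6  1.8]
44.9 118 119.0 [-0.7 -2.2  6.2]
45.2 117 118.7 [-1.5 -2.7  8.5]
45.4 116 118.5 [-3.8 -3.3 12.8]
```

Run:
```python
from h import *
robot.servo_line([656.2,54,122],feed=60); robot.hold(0.1)
f0=np.array(robot.observe()["contact_force"]); z=120.5
while z>113:
    z-=.75; robot.servo_line([656.2,54,z],feed=25); o=robot.observe(); F=np.array(o["contact_force"])-f0
    print(round(o["t"],1),z,np.round(o["tcp_pos"],1),F.round(1))
    if F[2]>19: break
robot.servo_line([656.2,54,170],feed=150)
robot.movep([560,40,235],down(1.42)); robot.hold(0.3)
i=viewer.camera_info("wrist"); a=save("wrist","w6.png")
print(robot.observe()["t"], [pix("w",[656.2,54,zz],i).round(1).tolist() for zz in (78,118,119)])
cv2.imwrite("pics/c6.png",cv2.resize(a[180:300,200:360],(800,600),interpolation=cv2.INTER_CUBIC)[:,:,::-1])
```

```text
46.0 119.75 [655.8  54.1 119.1] [ 0.5 -0.1 -0.3]
46.3 119.0 [656.2  54.  118.9] [-0.6  0.5 -0.1]
46.5 118.25 [656.4  53.7 118.6] [-0.6 -1.1  3.1]
46.8 117.5 [656.6  53.6 118.6] [-1.1 -1.7  6.8]
47.0 116.75 [656.6  53.5 118.5] [-2.9 -0.6 11.4]
47.3 116.0 [656.7  53.5 118.5] [-5.9 -1.5 15.6]
47.5 115.25 [656.8  53.5 118.4] [-5.9 -0.4 19.4]
48.9333 [[304.1, 279.3], [307.2, 296.8], [307.2, 297.3]]
```

View pics/c6.png

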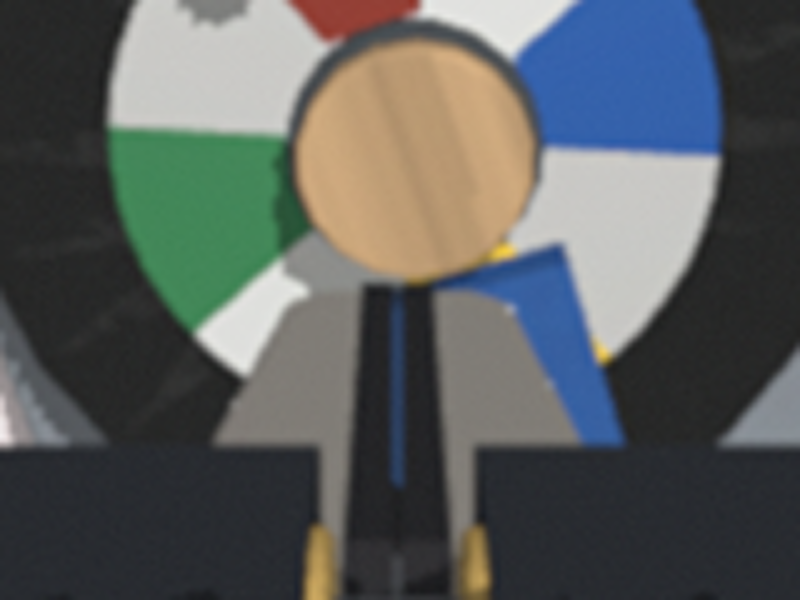

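The fingers hide the pin in this view, but the second touch was solid at 118.5 mm up to 19 N. I'll touch the bridge top beside the pin for a height reference.

Run:
```python
from h import *
x,y=692,59.6
robot.movep([x,y,150],down(1.42)); robot.servo_line([x,y,82],feed=120); robot.hold(0.1)
f0=np.array(robot.observe()["contact_force"]); z=81
while z>75:
    z-=.75; robot.servo_line([x,y,z],feed=25); o=robot.observe(); F=np.array(o["contact_force"])-f0
    print(round(o["t"],1),z,np.round(o["tcp_pos"],1),F.round(1))
    if F[2]>8: break
robot.servo_line([x,y,160],feed=150)
robot.movep([600,40,255],down(1.42)); grip(1.0); robot.hold(0.2); i=viewer.camera_info("wrist")
a=save("wrist","w7.png"); print([world("wrist",q["at"],i).round(1).tolist() for q in viewer.pinpoint("red_pin_knob","wrist")])
cv2.imwrite("pics/c7.png",cv2.resize(a[160:280,220:380],(800,600),interpolation=cv2.INTER_CUBIC)[:,:,::-1]); print(robot.observe()["t"])
```

```text
50.7 80.25 [692.1  59.7  80.5] [-0.8  0.6 -0.5]
50.9 79.5 [692.   59.6  79.5] [0.4 0.7 0.2]
51.2 78.75 [692.   59.6  78.7] [-0.3  0.5  0.1]
51.4 78.0 [692.1  59.6  78.5] [-3.1  1.3  3.7]
51.7 77.25 [692.1  59.6  78.5] [-4.4  0.9  8.9]
[[656.5, 55.7, 103.8], [529.8, -313.8, -2.8]]
54.6417
```

View pics/c7.png

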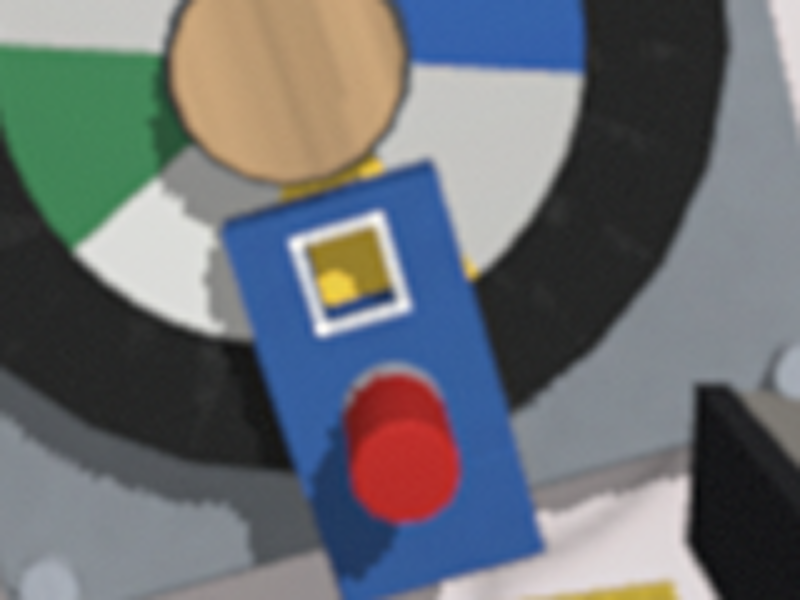

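The bridge top reads 78.5 and the knob top 118.5, a difference of exactly 40 mm, so the collar is flat on the bridge. The picture shows yellow in the window at (350,270), the pin standing straight at (400,440) and the fingers clear.

```bash
python3 -c "
from h import *
print(robot.job_done())"
```

```text
the job is handed in; nothing more can be done
None
```

The red pin is fully home in the guide with its collar flat on the bridge, the wheel is locked with yellow in the window, everything is released, and the job was handed in at about 55 s; the highest readings were about 11 N on the wheel and 19 N on the pin.

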